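Put two bottles and a tube back in their own drip trays

TASK

The tall bottle, the small bottle and the tube have each been put in the wrong drip tray: the tall bottle belongs in the square tray, the small bottle in the round tray and the tube in the oblong tray. Put them right, standing one of them in the middle of the free flat rubber pad while you change the others round, and leave each standing upright in the middle of its own tray. Move them one at a time and never tip one over.

Things in the scene. Friction and masses are not known exactly. Their poses are not given: they have to be found in the camera images.
- tall_bottle_centre (a point): Tall round white-and-clear bottle with a blue screw cap, 159 mm high, body 64 mm across; about 0.35 kg. The point is on its axis, half-way up (79.5 mm above its underside); z is up along the axis. The cap, 42 mm across, takes the top 31 mm, so its middle is 64 mm above this point; grip it by the cap (fixed tight), because the gripper's body would strike the cap in a grasp at half height. At the start it stands in the round tray.
- small_bottle_centre (a point): Small round bottle of the same kind with a blue screw cap, 97 mm high, body 48 mm across and straight up to 53 mm above its underside, narrowing above that, cap 34 mm across; about 0.16 kg. The point is on its axis, half-way up (48.5 mm above its underside), where it can be gripped; z is up. At the start it stands in the oblong tray.
- tube_centre (a point): Slender round tube with a skirted foot and a blue screw cap, 116 mm high, body 28 mm across, cap 34 mm across (the top 16 mm or so); about 0.05 kg; stands freely on its foot. The point is on its axis, half-way up (58 mm above its underside), where it can be gripped; z is up. At the start it stands in the square tray.
- square_tray_mid (a point): Square low drip tray, grey plastic, 96 x 96 mm, fixed to the worktop. The point is the middle of its inner floor, 5 mm above the worktop; its walls are 5 mm thick and reach 13 mm above the worktop. x and y run along its sides.
- round_tray_mid (a point): Round low drip tray, grey plastic, 100 mm across, fixed. The point is the middle of its inner floor, 5 mm above the worktop; its wall is 4 mm thick and 10 mm high over the worktop.
- oblong_tray_mid (a point): Oblong low drip tray, grey plastic, 76 x 116 mm, fixed. The point is the middle of its inner floor, 5 mm above the worktop; its walls are 5 mm thick and reach 13 mm above the worktop. y runs along its long sides.
- spare_pad_mid (a point): Flat square pad of black ribbed rubber without a rim, 90 x 90 mm, 5 mm thick, fixed, empty at the start. The point is the middle of its upper face, 5 mm above the worktop.

How it is judged:
By the outcome, as a careful person would: the job done as asked, in the order asked, and still so for the second after the job is handed in, with the robot touching nothing.
It also fails if it takes over 109 s, if anything falls off the work surface, if the arm or the gripper's body presses on something with over 40 N, if the wrist force passes 120 N, or if a joint passes its speed limit or range.

ROBOT

A 6-joint arm with a two-finger parallel gripper is mounted at the origin on a cart in front of the work surface, level with it; the furniture and walls round the work are solid. World frame = base frame: x ahead of the robot, y to its left, z up, the work surface at z = 0. Lengths are in m, angles in rad, forces in N, time in s.
With the tool pointing down it reaches from about 0.3 to 0.775 m from the base axis. Payload 14.6 kg.
Tool frame: the origin (TCP) lies on the mounting face of the last link; the fingertips stand 173 mm ahead of it and the grasp point (between the pads) lies 155 mm ahead of it; z points along the fingers, y is the direction in which the jaws open and shut (so a half turn about z gives the same grasp; the last joint's range is limited). The gripper opens to 85 mm and grips with 20 to 120 N. Pads are 22 mm wide; open, the fingers measure 114 mm over their backs; the gripper's body (76 mm by 85 mm) begins 54 mm behind the grasp point. The pads swing forward as they close: fully open they stand 13 mm farther back than shut.
Start: joints at [1.192, 0.3, 1.521, -0, 1.321, -0.067], TCP at [0.169, 0.523, 0.405] pointing down, gripper open.
Joint ranges: [-3.03, 3.03], [-0.79, 2.21], [0.23, 2.52], [-1.04, 4.18], [0, 3.07], [-2.55, 2.55]. Speed limits (rad/s): [2.22, 2.22, 2.57, 3.14, 3.14, 3.14].

INTERFACE

Orientations are given as a 3x3 rotation matrix whose columns are the frame's x, y, z axes.
In Python, from plant import bot gives the robot as it stands.
- The arm moves only by the tool step_arm, never from a script. Its argument "commands" is a list of rows, each a list of 7 numbers: the shift along the tool's x, y, z in cm, then the turn, a rotation vector about the tool's x, y, z in degrees, then the opening, from 0 (shut) to 1 (fully open). A call has 1 to 5 rows; each row is the pose to reach, as a shift and turn from the pose measured when the call began, along the tool's axes at that moment; what a row does not reach only later rows make up. A row lasts 1/10 s, in which the tool goes at most 50 mm and 8.59 degrees, less where a joint would pass 70% of its speed; a pose out of reach is approached as far as the arm can. A call with a gripper value outside its range is refused whole. The fingers move at their own pace and stop on an object; "squeeze" is the grip in N (left out, the last holds). Time passes only in rows, so rows that repeat a pose let the fingers close. It gives the time, the measured TCP pose, the force and the opening at its end, in the units of the state.
- bot.state(): the state, without advancing time (a new reading comes with each control period).
- bot.camera(name): name is "scene" or "top"; returns a dict with "img" (400x640x3 uint8, red, green, blue), "depth" (400x640 float32, m along the optical axis (not along the pixel's ray), 0 where there is no reading), "vertical_fov" (degrees; the focal length in pixels is half the picture's height over the tangent of half this angle, whatever the lens; pixels are square), "cx", "cy" (the principal point, pixels), "view" (4x4, takes a point from world to camera coordinates). Camera axes: x right, y down, z forward; pixel columns grow to the right and rows downward; lengths in m; the calibration is good to about 2 mm. A picture is of the moment at which its call begins.
- bot.close_job(): hands the job in, once; it reports no verdict.
The state is a dict: "t": time; "qpos": joint angles; "qvel": joint speeds; "tau": joint torques, N m; "ee_pos": TCP position; "eef_rot": TCP orientation; "ft_force": force on the tool from outside, world axes, zero at the start; "wrist_torque": the same for the moment, N m; "gripper_width": finger opening in m.
Only numpy, scipy, OpenCV 4.12 (cv2) and the standard library are available. Lean on these libraries where they do the work, as an engineer would, in place of code of your own. Each camera call takes 0.05 s, during which the arm holds its last target. There are 200 camera calls.

## Working session

There is one attempt and no reset: what is moved stays moved. The work goes in short steps, Python scripts to look and compute and a tool call to move; the robot and the scene stay as the last step left them, time stands still between calls to the robot, and variables do not carry over. Pictures are saved under pics/ and viewed, about 12 in all and at most 16, crops included, and the job is handed in when it is done.

Besides the shell and the picture viewer there is one more tool, called after ">>>" as name([rows], argument=value, ...), one row to a line, values as JSON. step_arm: Moves the arm, as the interface text tells. Its arguments: {"type":"object","properties":{"commands":{"type":"array"},"squeeze":{"type":"number"}},"required":["commands"]}

```bash
mkdir -p pics; cat > h.py <<'E'
import numpy as np, cv2
from plant import bot
def cam(n):
    c=bot.camera(n); c['f']=200/np.tan(np.radians(c['vertical_fov'])/2); return c
def save(c,name): cv2.imwrite('pics/'+name,c['img'][:,:,::-1])
def ray(c,u,v,z):
    V=c['view'];R=V[:3,:3];t=V[:3,3];o=-R.T@t
    d=R.T@np.array([(u-c['cx'])/c['f'],(v-c['cy'])/c['f'],1]);return o+d*(z-o[2])/d[2]
def cloud(c):
    V=c['view'];R=V[:3,:3];t=V[:3,3];v,u=np.mgrid[:400,:640];d=c['depth']
    P=np.stack([(u-c['cx'])/c['f']*d,(v-c['cy'])/c['f']*d,d],-1)
    return (P-t)@R
E
python3 - <<'E'
from h import *
s=bot.state();print(s)
for n in('top','scene'):
    c=cam(n);save(c,n+'0.png');np.savez(n+'0.npz',**c)
    print(n,c['f'],c['cx'],c['cy'],-c['view'][:3,:3].T@c['view'][:3,3],c['view'][2,:3],(c['depth']>0).mean())
E
```

```text
{'t': 0.0, 'qpos': array([ 1.19239524e+00,  3.00511654e-01,  1.52159108e+00,  2.58971371e-05,
        1.32069741e+00, -6.65981303e-02]), 'qvel': array([ 0.00093617,  0.00035131,  0.00039327, -0.00020702, -0.0009697 ,
        0.00012962]), 'tau': array([-2.75212250e-05, -5.43505669e+01, -3.61782289e+01, -6.43255612e-05,
        4.14473412e-03, -1.24641690e-05]), 'ee_pos': array([0.16871637, 0.52345476, 0.40409471]), 'eef_rot': array([[-9.51780020e-01,  3.06780985e-01, -4.69405736e-04],
       [ 3.06781326e-01,  9.51779376e-01, -1.11279863e-03],
       [ 1.05385238e-04, -1.20314442e-03, -9.99999271e-01]]), 'ft_force': array([-0.68698155, -0.38155358, -0.31847521]), 'wrist_torque': array([ 0.06876878, -0.00663367, -0.06052366]), 'gripper_width': 0.08584099975800112}
top 475.7183908049027 320.8009413068176 188.50949780228785 [ 0.36647122 -0.22222065  0.90841322] [ 0.16162899 -0.01119936 -0.98678804] 0.9960859375
scene 471.4775767550421 318.3206224685105 196.23025632502004 [ 0.06907522 -0.63780997  0.69940803] [ 0.49050065  0.48858402 -0.72159183] 0.9961015625
```

View pics/top0.png

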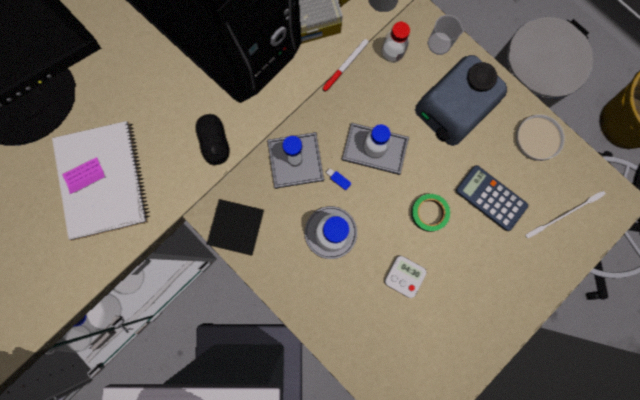

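View pics/scene0.png

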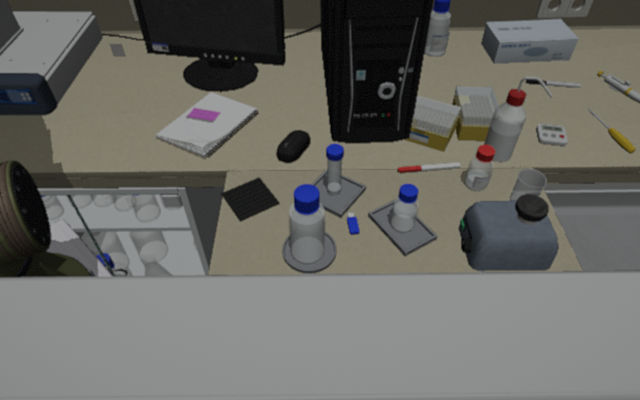

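The top view shows the pad at about (236,226). The square tray with the tube is at (296,160), the oblong tray with the small bottle at (375,148), and the round tray with the tall bottle at (331,232).

```bash
cat > meas.py <<'E'
from h import *
def blobs(m,lo):
    cs,_=cv2.findContours(m.astype(np.uint8),cv2.RETR_EXTERNAL,cv2.CHAIN_APPROX_NONE)
    return [k for k in cs if cv2.contourArea(k)>lo]
def measure(c,roi,trays=True):
    hsv=cv2.cvtColor(c['img'],cv2.COLOR_RGB2HSV).astype(int);P=cloud(c)
    R=np.zeros((400,640),bool);R[roi[1]:roi[3],roi[0]:roi[2]]=1
    for k in blobs(R&(abs(hsv[...,0]-118)<14)&(hsv[...,1]>150)&(hsv[...,2]>70),60):
        m=np.zeros((400,640),np.uint8);cv2.drawContours(m,[k],-1,1,-1);p=P[m>0];zt=np.percentile(p[:,2],95)
        q=p[p[:,2]>zt-.006]
        print('blue px',k.mean(0).round()[0],'ztop',zt.round(4),'topface mid',(q.min(0)/2+q.max(0)/2).round(4),'size',np.ptp(q,0).round(3),len(q))
    if not trays:return
    g=R&(hsv[...,1]<60)
    for k in blobs(cv2.morphologyEx(g.astype(np.uint8),cv2.MORPH_OPEN,np.ones((3,3))),600):
        m=np.zeros((400,640),np.uint8);cv2.drawContours(m,[k],-1,1,-1)
        z=.005 if hsv[m>0][:,2].mean()<45 else .012
        w=np.array([ray(c,*x[0],z)[:2] for x in k]).astype(np.float32)
        r=cv2.minAreaRect(w);e=cv2.minEnclosingCircle(w)
        print('grey px',k.mean(0).round()[0],'V',hsv[m>0][:,2].mean().round(),'rect',np.round(r[0],4),np.round(r[1],4),round(r[2],1),'circ',np.round(e[0],4),round(e[1],4))
E
python3 - <<'E'
from meas import *
c=dict(np.load('top0.npz'));P=cloud(c)
print('table z',P[200,400],P[190,280],P[120,330]); print(ray(c,400,200,0))
hsv=cv2.cvtColor(c['img'],cv2.COLOR_RGB2HSV);print(hsv[230,236],hsv[170,296],hsv[150,355],hsv[245,310],hsv[190,400])
measure(c,(200,110,420,270))
cv2.imwrite('pics/crop1.png',cv2.resize(c['img'][100:280,200:430,::-1],None,fx=3.4,fy=3.3,interpolation=cv2.INTER_CUBIC))
E
```

```text
table z [ 0.49399579 -0.38552191  0.00078692] [ 5.11623092e-01 -1.53733927e-01  2.19744083e-04] [ 0.65249893 -0.24979666  0.00170217]
[ 0.49410635 -0.38566349  0.        ]
[10 29 26] [120   9 138] [141  13 134] [120  10 126] [ 20  66 169]
blue px [335. 229.] ztop 0.1652 topface mid [ 0.4058 -0.2481  0.5338] size [0.079 0.052 0.749] 507
blue px [340. 180.] ztop 0.0125 topface mid [ 0.5299 -0.27    0.0104] size [0.033 0.037 0.008] 175
blue px [292. 145.] ztop 0.1234 topface mid [ 0.5704 -0.1808  0.1215] size [0.032 0.032 0.007] 285
blue px [380. 134.] ztop 0.1037 topface mid [ 0.5982 -0.3356  0.1021] size [0.031 0.03  0.009] 249
grey px [331. 232.] V 137.0 rect [ 0.43   -0.2513] [0.0996 0.1   ] 0.5 circ [ 0.4305 -0.2518] 0.0516
grey px [229. 237.] V 40.0 rect [ 0.4183 -0.0573] [0.1022 0.1358] 76.6 circ [ 0.4161 -0.0643] 0.0794
grey px [295. 159.] V 120.0 rect [ 0.5697 -0.1827] [0.0995 0.099 ] 9.6 circ [ 0.5702 -0.1823] 0.0677
grey px [375. 148.] V 119.0 rect [ 0.5942 -0.3375] [0.1193 0.08  ] 76.2 circ [ 0.5947 -0.3371] 0.0689
```

View pics/crop1.png

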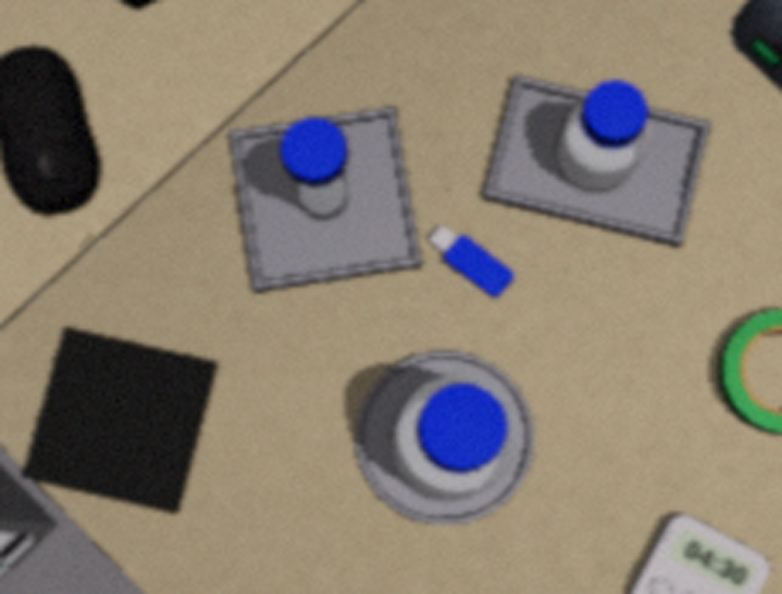

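```bash
python3 - <<'E'
from meas import *
c=dict(np.load('top0.npz'));P=cloud(c);hsv=cv2.cvtColor(c['img'],cv2.COLOR_RGB2HSV).astype(int)
R=np.zeros((400,640),bool);R[190:262,200:275]=1
for k in blobs(R&(hsv[...,2]<50),600):
    for z in(.005,):
        w=np.array([ray(c,*x[0],z)[:2] for x in k]).astype(np.float32);print(cv2.minAreaRect(w),k.mean(0))
for n,(a,b),zt in(('tall',(335,229),.164),('tube',(292,145),.121),('small',(380,134),.102)):
    s=(slice(b-30,b+30),slice(a-30,a+30))
    m=(abs(hsv[s][...,0]-118)<14)&(hsv[s][...,1]>150)&(abs(P[s][...,2]-zt)<.006)
    q=P[s][m][:,:2].astype(np.float32);print(n,q.mean(0),cv2.minEnclosingCircle(q))
q=P[(P[...,2]>.06)&(np.hypot(P[...,0]-.5,P[...,1]+.2)<.35)]
h=np.unique(np.round(q*[20,20,5])/[20,20,5],axis=0);print(h[h[:,2]>.1].tolist())
E
```

```text
((0.4394226670265198, -0.0699964165687561), (0.08659766614437103, 0.08797948807477951), 76.80621337890625) [[235.02312139 227.09248555]]
tall [ 0.42463624 -0.25433096] ((0.42487141489982605, -0.2543974220752716), 0.020303556695580482)
tube [ 0.5698547  -0.18127954] ((0.5700154304504395, -0.18115229904651642), 0.016590649262070656)
small [ 0.59760094 -0.33528548] ((0.5977358818054199, -0.3356955647468567), 0.016473805531859398)
[[0.35, -0.2, 1.0], [0.4, -0.3, 0.2], [0.4, -0.25, 0.2], [0.4, -0.2, 0.2], [0.45, -0.3, 0.2], [0.45, -0.25, 0.2], [0.45, -0.2, 0.2], [0.55, -0.2, 0.2], [0.55, -0.15, 0.2], [0.6, -0.35, 0.2], [0.6, -0.3, 0.2], [0.6, -0.2, 0.2], [0.6, -0.15, 0.2], [0.7, -0.5, 0.2], [0.7, -0.15, 0.2], [0.7, -0.15, 0.4], [0.7, -0.1, 0.2], [0.7, -0.1, 0.4], [0.7, -0.05, 0.2], [0.7, -0.05, 0.4], [0.7, -0.0, 0.2], [0.7, -0.0, 0.4], [0.75, -0.2, 0.2], [0.75, -0.15, 0.2], [0.75, -0.15, 0.4], [0.75, -0.0, 0.2], [0.75, 0.05, 0.2], [0.8, -0.35, 0.2], [0.8, -0.2, 0.2], [0.8, -0.15, 0.2]]
```

>>> step_arm([
  [0,0,0,0,0,8,1],
  [0,0,0,0,0,16,1],
  [0,0,0,0,0,24,1],
  [0,0,0,0,0,32,1],
  [0,0,0,0,0,36,1],
], squeeze=40)

```text
t: 0.6
ee_pos: [0.1687, 0.5234, 0.4038]
eef_rot: [[-0.585, 0.811, -0.001], [0.811, 0.585, -0.002], [-0.001, -0.001, -1.0]]
ft_force: [0.6, -0.1, -0.3]
gripper_width: 0.0853
```

>>> step_arm([
  [0,0,0,0,0,8,1],
  [0,0,0,0,0,16,1],
  [0,0,0,0,0,24,1],
  [0,0,0,0,0,32,1],
  [0,0,0,0,0,36,1],
])

```text
t: 1.1
ee_pos: [0.1687, 0.5234, 0.4035]
eef_rot: [[0.008, 1.0, -0.001], [1.0, -0.008, -0.002], [-0.002, -0.001, -1.0]]
ft_force: [0.1, -0.0, -0.2]
gripper_width: 0.0859
```

>>> step_arm([
  [-4,3,0,0,0,0,1],
  [-8,6,0,0,0,0,1],
  [-12,9,0,0,0,0,1],
  [-16,12,0,0,0,0,1],
  [-20,15,0,0,0,0,1],
])

```text
t: 1.6
ee_pos: [0.3177, 0.3204, 0.4037]
eef_rot: [[0.008, 1.0, -0.001], [1.0, -0.008, -0.002], [-0.002, -0.001, -1.0]]
ft_force: [0.5, 0.8, -0.3]
gripper_width: 0.0852
```

>>> step_arm([
  [-4,1,0,0,0,0,1],
  [-8,2,0,0,0,0,1],
  [-12,3,0,0,0,0,1],
  [-16,4,0,0,0,0,1],
  [-20,5,0,0,0,0,1],
])

```text
t: 2.1
ee_pos: [0.3659, 0.1184, 0.4041]
eef_rot: [[0.008, 1.0, -0.001], [1.0, -0.008, -0.002], [-0.002, -0.001, -1.0]]
ft_force: [1.0, 0.2, 0.2]
gripper_width: 0.0856
```

>>> step_arm([
  [-4,1,0,0,0,0,1],
  [-8,2,0,0,0,0,1],
  [-12,3,0,0,0,0,1],
  [-16,4,0,0,0,0,1],
  [-20,5,0,0,0,0,1],
])

```text
t: 2.6
ee_pos: [0.4143, -0.0838, 0.4045]
eef_rot: [[0.008, 1.0, -0.001], [1.0, -0.008, -0.002], [-0.002, -0.001, -1.0]]
ft_force: [0.7, 0.2, -0.4]
gripper_width: 0.0852
```

>>> step_arm([
  [-4,0.3,0,0,0,0,1],
  [-8,0.6,0,0,0,0,1],
  [-12,0.9,0,0,0,0,1],
  [-16,1.2,0,0,0,0,1],
  [-17,1.2,0,0,0,0,1],
])

```text
t: 3.1
ee_pos: [0.4247, -0.2569, 0.4043]
eef_rot: [[0.011, 1.0, -0.002], [1.0, -0.011, -0.002], [-0.002, -0.002, -1.0]]
ft_force: [-0.6, 1.0, -0.1]
gripper_width: 0.0855
```

```bash
python3 - <<'E'
from h import *
s=bot.state();print(s['ee_pos'],s['qpos'].round(2))
a=cam('scene');save(a,'scene1.png')
E
```

```text
[ 0.4246629  -0.25686898  0.40428336] [-0.62  0.18  1.67 -0.    1.29 -0.61]
```

View pics/scene1.png

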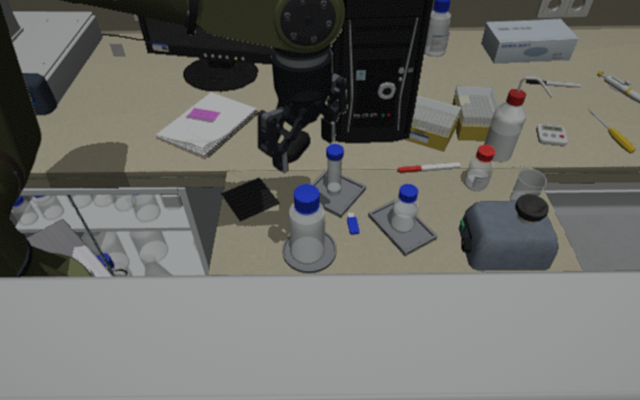

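>>> step_arm([
  [0.2,0,3,0,0,0,1],
  [0.2,0,6,0,0,0,1],
  [0.2,0,8.5,0,0,0,1],
  [0.2,0,10,0,0,0,1],
  [0.2,0,10.4,0,0,0,1],
])

```text
t: 3.65
ee_pos: [0.4243, -0.2535, 0.2987]
eef_rot: [[0.01, 1.0, -0.004], [1.0, -0.01, -0.0], [-0.0, -0.004, -1.0]]
ft_force: [-0.5, -0.6, 0.4]
gripper_width: 0.0853
```

>>> step_arm([
  [0,0,0,0,0,0,0.4],
  [0,0,0,0,0,0,0.3],
  [0,0,0,0,0,0,0.2],
  [0,0,0,0,0,0,0.2],
  [0,0,0,0,0,0,0.2],
], squeeze=45)

```text
t: 4.15
ee_pos: [0.4247, -0.2535, 0.3]
eef_rot: [[0.01, 1.0, -0.002], [1.0, -0.01, -0.001], [-0.001, -0.002, -1.0]]
ft_force: [2.4, 0.8, 6.9]
gripper_width: 0.0415
```

>>> step_arm([
  [0,0,0,0,0,0,0.2],
  [0,0,-0.5,0,0,0,0.2],
  [0,0,-1.5,0,0,0,0.2],
  [0,0,-3,0,0,0,0.2],
  [0,0,-4,0,0,0,0.2],
])

```text
t: 4.65
ee_pos: [0.4247, -0.2535, 0.3414]
eef_rot: [[0.01, 1.0, -0.001], [1.0, -0.01, -0.002], [-0.002, -0.001, -1.0]]
ft_force: [0.3, -0.5, -2.6]
gripper_width: 0.0411
```

>>> step_arm([
  [0,0,0,0,0,0,0.2],
  [0,0,0,0,0,0,0.2],
])

```text
t: 4.85
ee_pos: [0.4247, -0.2535, 0.3415]
eef_rot: [[0.01, 1.0, -0.001], [1.0, -0.01, -0.002], [-0.002, -0.001, -1.0]]
ft_force: [-0.1, -0.4, -3.6]
gripper_width: 0.0411
```

>>> step_arm([
  [1.2,0.1,0,0,0,0,0.2],
  [3.5,0.25,0,0,0,0,0.2],
  [6,0.4,0,0,0,0,0.2],
  [8.5,0.6,0,0,0,0,0.2],
  [11,0.8,0,0,0,0,0.2],
])

```text
t: 5.35
ee_pos: [0.4336, -0.142, 0.3407]
eef_rot: [[0.01, 1.0, -0.002], [1.0, -0.01, -0.002], [-0.002, -0.002, -1.0]]
ft_force: [-0.6, 0.8, -3.5]
gripper_width: 0.0412
```

>>> step_arm([
  [2,0.1,0,0,0,0,0.2],
  [4,0.25,0,0,0,0,0.2],
  [6,0.4,0,0,0,0,0.2],
  [7.2,0.5,0,0,0,0,0.2],
  [7.4,0.5,0,0,0,0,0.2],
])

```text
t: 5.85
ee_pos: [0.4392, -0.0668, 0.3403]
eef_rot: [[0.009, 1.0, -0.002], [1.0, -0.009, -0.002], [-0.002, -0.002, -1.0]]
ft_force: [0.3, 0.2, -2.6]
gripper_width: 0.0413
```

>>> step_arm([
  [0,0,1,0,0,0,0.2],
  [0,0,2,0,0,0,0.2],
  [0,0,2.8,0,0,0,0.2],
  [0,0,3.2,0,0,0,0.2],
  [0,0,3.4,0,0,0,0.2],
])

```text
t: 6.35
ee_pos: [0.4391, -0.0672, 0.3056]
eef_rot: [[0.009, 1.0, -0.003], [1.0, -0.009, -0.001], [-0.001, -0.003, -1.0]]
ft_force: [-0.4, -1.0, -2.9]
gripper_width: 0.0412
```

>>> step_arm([
  [-0.2,0,0,0,0,0,0.2],
  [-0.2,0,0.2,0,0,0,0.2],
  [-0.2,0,0.35,0,0,0,0.2],
  [-0.2,0,0.45,0,0,0,0.2],
  [-0.2,0,0.45,0,0,0,0.2],
])

```text
t: 6.85
ee_pos: [0.4391, -0.0692, 0.3011]
eef_rot: [[0.009, 1.0, -0.003], [1.0, -0.009, -0.001], [-0.001, -0.003, -1.0]]
ft_force: [-0.1, 0.5, -3.1]
gripper_width: 0.0412
```

>>> step_arm([
  [0,0,0.05,0,0,0,0.2],
  [0,0,0.1,0,0,0,0.2],
  [0,0,0.15,0,0,0,0.2],
  [0,0,0.15,0,0,0,0.2],
])

```text
t: 7.25
ee_pos: [0.4392, -0.0692, 0.2999]
eef_rot: [[0.009, 1.0, -0.003], [1.0, -0.009, -0.001], [-0.002, -0.003, -1.0]]
ft_force: [-0.2, 0.4, 2.9]
gripper_width: 0.0409
```

>>> step_arm([
  [0,0,0,0,0,0,0.55],
  [0,0,0,0,0,0,0.7],
  [0,0,0,0,0,0,0.9],
  [0,0,0,0,0,0,1],
  [0,0,0,0,0,0,1],
])

```text
t: 7.75
ee_pos: [0.4392, -0.0692, 0.2999]
eef_rot: [[0.009, 1.0, -0.003], [1.0, -0.009, -0.002], [-0.002, -0.003, -1.0]]
ft_force: [0.6, 1.1, -0.3]
gripper_width: 0.0855
```

>>> step_arm([
  [0,0,-1,0,0,0,1],
  [0,0,-3,0,0,0,1],
  [0,0,-6,0,0,0,1],
  [0,0,-9,0,0,0,1],
  [0,0,-9.5,0,0,0,1],
])

```text
t: 8.25
ee_pos: [0.4395, -0.069, 0.3988]
eef_rot: [[0.009, 1.0, 0.003], [1.0, -0.009, -0.003], [-0.003, 0.003, -1.0]]
ft_force: [0.5, -0.8, 0.3]
gripper_width: 0.0854
```

```bash
cat > look.py <<'E'
import sys
from meas import *
name=sys.argv[1]
c=cam('top');P=cloud(c);hsv=cv2.cvtColor(c['img'],cv2.COLOR_RGB2HSV).astype(int);print(bot.state()['ee_pos'])
B=(abs(hsv[...,0]-118)<14)&(hsv[...,1]>150)&(hsv[...,2]>40)
for n,zt in(('tall',.164),('tube',.121),('small',.102)):
    m=B&(abs(P[...,2]-zt)<.007)
    for k in blobs(m,40):
        mm=np.zeros((400,640),np.uint8);cv2.drawContours(mm,[k],-1,1,-1)
        q=P[(mm>0)&m][:,:2].astype(np.float32);print(n,q.mean(0),cv2.minEnclosingCircle(q),len(q))
save(c,name)
E
python3 look.py top1.png
```

```text
[ 0.43945742 -0.06902915  0.39771133]
tall [ 0.43917942 -0.07463757] ((0.44069063663482666, -0.06975755840539932), 0.02058659866452217) 380
tube [ 0.5698399  -0.18133879] ((0.5700893402099609, -0.18121178448200226), 0.016785696148872375) 295
small [ 0.59758055 -0.33533168] ((0.598195493221283, -0.3352663516998291), 0.016236454248428345) 259
```

View pics/top1.png

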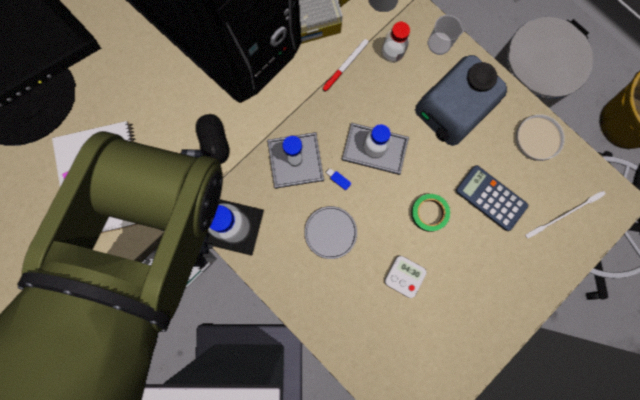

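The tall bottle now stands in the middle of the pad, with its cap at about (222,218), and the round tray at (331,232) is empty. Next is the small bottle.

>>> step_arm([
  [-3,1.8,0,0,0,0,1],
  [-7,4.2,0,0,0,0,1],
  [-11,6.6,0,0,0,0,1],
  [-15,9,0,0,0,0,1],
  [-18,10.8,0,0,0,0,1],
])

```text
t: 8.8
ee_pos: [0.5466, -0.2523, 0.3971]
eef_rot: [[0.01, 1.0, 0.0], [1.0, -0.01, -0.002], [-0.002, 0.0, -1.0]]
ft_force: [0.9, 0.3, 1.4]
gripper_width: 0.0853
```

>>> step_arm([
  [-3,1.8,0,0,0,0,1],
  [-6,3.6,1,0,0,0,1],
  [-8.7,5.3,3,0,0,0,1],
  [-8.7,5.3,5,0,0,0,1],
  [-8.7,5.3,7,0,0,0,1],
])

```text
t: 9.3
ee_pos: [0.5987, -0.3406, 0.3246]
eef_rot: [[0.011, 1.0, -0.002], [1.0, -0.011, -0.001], [-0.001, -0.002, -1.0]]
ft_force: [0.8, -0.0, 0.9]
gripper_width: 0.0856
```

>>> step_arm([
  [0.5,0,1,0,0,0,1],
  [0.5,0,4,0,0,0,1],
  [0.5,0,7,0,0,0,1],
  [0.5,0,9,0,0,0,1],
  [0.5,0,10,0,0,0,1],
])

```text
t: 9.8
ee_pos: [0.5982, -0.3351, 0.2224]
eef_rot: [[0.01, 1.0, -0.004], [1.0, -0.01, 0.001], [0.001, -0.004, -1.0]]
ft_force: [0.1, -0.2, 0.7]
gripper_width: 0.0851
```

>>> step_arm([
  [0,0,0,0,0,0,1],
  [0,0,0,0,0,0,1],
])

```text
t: 10.0
ee_pos: [0.5984, -0.335, 0.2231]
eef_rot: [[0.01, 1.0, -0.004], [1.0, -0.01, 0.001], [0.001, -0.004, -1.0]]
ft_force: [-0.1, -2.1, 1.0]
gripper_width: 0.0854
```

>>> step_arm([
  [0,0,0.5,0,0,0,1],
  [0,0,1,0,0,0,1],
  [0,0,1.35,0,0,0,1],
  [0,0,1.35,0,0,0,1],
])

```text
t: 10.4
ee_pos: [0.5982, -0.3349, 0.209]
eef_rot: [[0.01, 1.0, -0.005], [1.0, -0.01, 0.001], [0.001, -0.005, -1.0]]
ft_force: [-0.5, -0.4, 0.7]
gripper_width: 0.0859
```

>>> step_arm([
  [0,0,0,0,0,0,0.6],
  [0,0,0,0,0,0,0.5],
  [0,0,0,0,0,0,0.4],
  [0,0,0,0,0,0,0.4],
  [0,0,0,0,0,0,0.4],
], squeeze=30)

```text
t: 10.9
ee_pos: [0.5984, -0.3349, 0.2095]
eef_rot: [[0.01, 1.0, -0.004], [1.0, -0.01, 0.001], [0.001, -0.004, -1.0]]
ft_force: [0.3, 0.3, 3.4]
gripper_width: 0.046
```

>>> step_arm([
  [0,0,-0.3,0,0,0,0.4],
  [0,0,-0.8,0,0,0,0.4],
  [0,0,-1.5,0,0,0,0.4],
  [0,0,-2.5,0,0,0,0.4],
  [0,0,-3.5,0,0,0,0.4],
])

```text
t: 11.4
ee_pos: [0.5985, -0.335, 0.2455]
eef_rot: [[0.01, 1.0, -0.004], [1.0, -0.01, 0.001], [0.001, -0.004, -1.0]]
ft_force: [0.1, 0.3, -2.0]
gripper_width: 0.0465
```

```bash
python3 - <<'E'
from h import *
s=bot.state();print(s['ee_pos'],s['ft_force'],s['gripper_width'])
a=cam('scene');cv2.imwrite('pics/s2.png',cv2.resize(a['img'][120:280,300:500,::-1],None,fx=3.5,fy=3.5))
E
```

```text
[ 0.5985189  -0.33496743  0.24550711] [ 0.06343856  0.26195204 -1.98141177] 0.046467946372232824
```

View pics/s2.png

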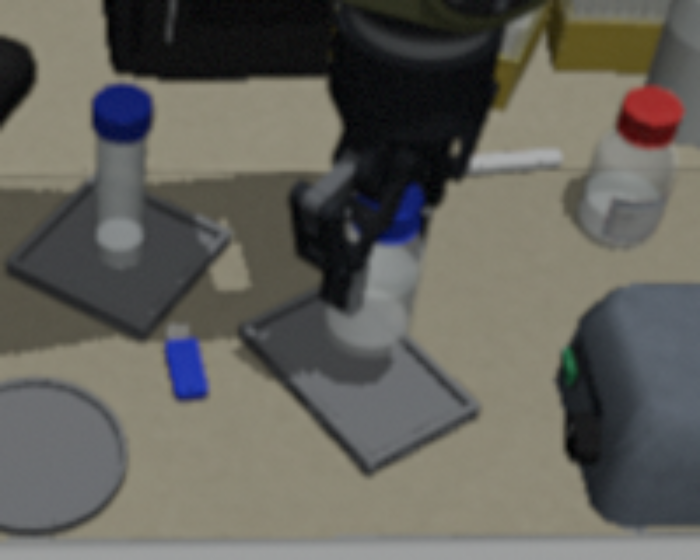

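The small bottle hangs upright in the gripper, at crop (370,290), clear of its tray.

>>> step_arm([
  [0.5,-1,0,0,0,0,0.4],
  [1.5,-3,0,0,0,0,0.4],
  [2.6,-5.3,0,0,0,0,0.4],
  [3.7,-7.6,0,0,0,0,0.4],
  [4.8,-9.9,0,0,0,0,0.4],
])

```text
t: 11.95
ee_pos: [0.4994, -0.2856, 0.2481]
eef_rot: [[0.01, 1.0, -0.001], [1.0, -0.01, -0.001], [-0.001, -0.001, -1.0]]
ft_force: [0.5, -0.1, -2.0]
gripper_width: 0.0459
```

>>> step_arm([
  [1,-2,0,0,0,0,0.4],
  [2,-4,0,0,0,0,0.4],
  [3,-6,0,0,0,0,0.4],
  [3.4,-6.9,0,0,0,0,0.4],
  [3.4,-7,0,0,0,0,0.4],
])

```text
t: 12.45
ee_pos: [0.4294, -0.2509, 0.2487]
eef_rot: [[0.01, 1.0, -0.0], [1.0, -0.01, -0.002], [-0.002, -0.0, -1.0]]
ft_force: [-0.3, -0.1, -1.9]
gripper_width: 0.0458
```

>>> step_arm([
  [0,0,0.5,0,0,0,0.4],
  [0,0,1.3,0,0,0,0.4],
  [0,0,2.1,0,0,0,0.4],
  [0,0,2.6,0,0,0,0.4],
  [0,0,2.8,0,0,0,0.4],
])

```text
t: 12.95
ee_pos: [0.4294, -0.2509, 0.2197]
eef_rot: [[0.01, 1.0, -0.001], [1.0, -0.01, -0.001], [-0.001, -0.001, -1.0]]
ft_force: [-0.2, 0.3, -1.1]
gripper_width: 0.0462
```

Now down about 10 mm, easing onto contact.

>>> step_arm([
  [0,0.1,0.3,0,0,0,0.4],
  [0,0.1,0.6,0,0,0,0.4],
  [0,0.1,0.8,0,0,0,0.4],
  [0,0.1,0.9,0,0,0,0.4],
  [0,0.1,0.9,0,0,0,0.4],
])

```text
t: 13.45
ee_pos: [0.4304, -0.2509, 0.2107]
eef_rot: [[0.01, 1.0, -0.002], [1.0, -0.01, -0.001], [-0.001, -0.002, -1.0]]
ft_force: [-0.6, 1.1, -1.1]
gripper_width: 0.0462
```

>>> step_arm([
  [0,0,0.05,0,0,0,0.4],
  [0,0,0.1,0,0,0,0.4],
  [0,0,0.1,0,0,0,0.4],
])

```text
t: 13.75
ee_pos: [0.4304, -0.2509, 0.2097]
eef_rot: [[0.01, 1.0, -0.001], [1.0, -0.01, -0.001], [-0.001, -0.001, -1.0]]
ft_force: [0.8, 0.3, -1.9]
gripper_width: 0.0464
```

>>> step_arm([
  [0,0,0.05,0,0,0,0.4],
  [0,0,0.1,0,0,0,0.4],
  [0,0,0.1,0,0,0,0.4],
])

```text
t: 14.05
ee_pos: [0.4305, -0.251, 0.2094]
eef_rot: [[0.01, 1.0, -0.001], [1.0, -0.01, -0.001], [-0.001, -0.001, -1.0]]
ft_force: [-2.2, 1.4, 7.9]
gripper_width: 0.046
```

Contact made. I'll release, then rise clear.

>>> step_arm([
  [0,0,0,0,0,0,0.6],
  [0,0,0,0,0,0,0.75],
  [0,0,0,0,0,0,0.9],
  [0,0,0,0,0,0,1],
  [0,0,0,0,0,0,1],
])

```text
t: 14.55
ee_pos: [0.4305, -0.251, 0.2093]
eef_rot: [[0.01, 1.0, -0.001], [1.0, -0.01, -0.001], [-0.001, -0.001, -1.0]]
ft_force: [0.5, 0.0, 0.4]
gripper_width: 0.0853
```

>>> step_arm([
  [0,0,-1,0,0,0,1],
  [0,0,-3,0,0,0,1],
  [0,0,-6,0,0,0,1],
  [0,0,-9,0,0,0,1],
  [0,0,-11,0,0,0,1],
])

```text
t: 15.05
ee_pos: [0.4306, -0.2508, 0.3221]
eef_rot: [[0.01, 1.0, 0.001], [1.0, -0.01, -0.002], [-0.002, 0.001, -1.0]]
ft_force: [0.0, 0.1, 0.1]
gripper_width: 0.085
```

>>> step_arm([
  [0.5,1,-1,0,0,0,1],
  [2,4,-1,0,0,0,1],
  [4,8,-1,0,0,0,1],
  [5.5,11,-1,0,0,0,1],
  [6.8,13.9,-1,0,0,0,1],
])

```text
t: 15.55
ee_pos: [0.5721, -0.1826, 0.3319]
eef_rot: [[0.01, 1.0, 0.001], [1.0, -0.01, -0.002], [-0.002, 0.001, -1.0]]
ft_force: [-1.0, -1.1, -0.5]
gripper_width: 0.0851
```

```bash
python3 look.py top2.png; python3 - <<'E'
from h import *
a=cam('scene');cv2.imwrite('pics/s3.png',a['img'][60:300,150:550,::-1])
E
```

```text
[ 0.57473402 -0.18089218  0.33173988]
small [ 0.43067434 -0.25243384] ((0.43112310767173767, -0.252424955368042), 0.016253110021352768) 279
```

View pics/s3.png

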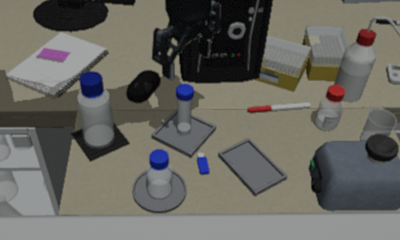

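The small bottle stands in the round tray at crop (158,180), the tall one is on the pad at (95,115), and the tube is still in the square tray at (184,115). The small bottle measures within 2 mm of the tray centre. Next is the tube.

>>> step_arm([
  [0,-0.45,0.5,0,0,0,1],
  [0,-0.45,3,0,0,0,1],
  [0,-0.45,6,0,0,0,1],
  [0,-0.45,8,0,0,0,1],
  [0,-0.45,9,0,0,0,1],
])

```text
t: 16.15
ee_pos: [0.5675, -0.1822, 0.2393]
eef_rot: [[0.008, 1.0, -0.002], [1.0, -0.008, -0.001], [-0.001, -0.002, -1.0]]
ft_force: [0.2, -0.4, -0.5]
gripper_width: 0.0856
```

>>> step_arm([
  [0,0,0.5,0,0,0,1],
  [0,0,1,0,0,0,1],
  [0,0,1.1,0,0,0,1],
  [0,0,1.1,0,0,0,1],
])

```text
t: 16.55
ee_pos: [0.5676, -0.1822, 0.2289]
eef_rot: [[0.008, 1.0, -0.001], [1.0, -0.008, -0.001], [-0.001, -0.001, -1.0]]
ft_force: [0.6, 0.2, -0.5]
gripper_width: 0.0854
```

>>> step_arm([
  [0,0,0,0,0,0,0.5],
  [0,0,0,0,0,0,0.35],
  [0,0,0,0,0,0,0.2],
  [0,0,0,0,0,0,0.2],
  [0,0,0,0,0,0,0.2],
], squeeze=22)

```text
t: 17.05
ee_pos: [0.5676, -0.1822, 0.2289]
eef_rot: [[0.008, 1.0, -0.001], [1.0, -0.008, -0.001], [-0.001, -0.001, -1.0]]
ft_force: [0.1, 0.5, -1.5]
gripper_width: 0.0278
```

>>> step_arm([
  [0,0,-0.3,0,0,0,0.2],
  [0,0,-1,0,0,0,0.2],
  [0,0,-2,0,0,0,0.2],
  [0,0,-3,0,0,0,0.2],
  [0,0,-4,0,0,0,0.2],
])

```text
t: 17.55
ee_pos: [0.5677, -0.1822, 0.2702]
eef_rot: [[0.008, 1.0, -0.001], [1.0, -0.008, -0.002], [-0.002, -0.001, -1.0]]
ft_force: [0.4, 0.2, 0.1]
gripper_width: 0.0278
```

```bash
python3 - <<'E'
from h import *
s=bot.state();print(s['ee_pos'],s['ft_force'],s['gripper_width'])
a=cam('scene');cv2.imwrite('pics/s4.png',cv2.resize(a['img'][90:270,240:460,::-1],None,fx=3.2,fy=3.2))
c=cam('top');np.savez('t4.npz',**c)
hsv=cv2.cvtColor(c['img'],cv2.COLOR_RGB2HSV).astype(int)
from meas import blobs
R=np.zeros((400,640),bool);R[115:190,335:415]=1
for k in blobs(R&(hsv[...,1]<60),600):
    w=np.array([ray(c,*x[0],.012)[:2] for x in k]).astype(np.float32);print(cv2.minAreaRect(w))
E
```

```text
[ 0.56766334 -0.18216313  0.2702482 ] [0.39701015 0.21336852 0.09945115] 0.027839271116927165
((0.5932148098945618, -0.33843308687210083), (0.12424347549676895, 0.08556404709815979), 77.79161071777344)
```

View pics/s4.png

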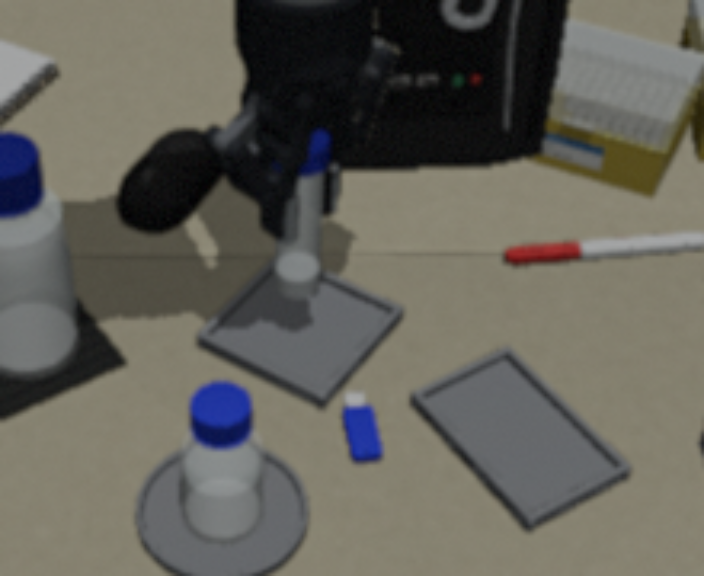

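The tube hangs upright over the square tray, with its foot at crop (298,280). Part of its cap is hidden by a finger. The oblong tray is empty at crop (520,435).

>>> step_arm([
  [-1,0.2,0,0,0,0,0.2],
  [-3,0.5,0,0,0,0,0.2],
  [-5,0.9,0,0,0,0,0.2],
  [-7,1.25,0,0,0,0,0.2],
  [-9,1.6,0,0,0,0,0.2],
])

```text
t: 18.15
ee_pos: [0.583, -0.2749, 0.2706]
eef_rot: [[0.009, 1.0, 0.001], [1.0, -0.009, -0.002], [-0.002, 0.001, -1.0]]
ft_force: [0.1, 1.4, -0.3]
gripper_width: 0.0279
```

>>> step_arm([
  [-2,0.35,0,0,0,0,0.2],
  [-4,0.7,0,0,0,0,0.2],
  [-5.7,1,0,0,0,0,0.2],
  [-6.5,1.15,0,0,0,0,0.2],
  [-6.6,1.15,0,0,0,0,0.2],
])

```text
t: 18.65
ee_pos: [0.5936, -0.3426, 0.27]
eef_rot: [[0.01, 1.0, 0.0], [1.0, -0.01, -0.002], [-0.002, 0.0, -1.0]]
ft_force: [-0.5, 0.4, -0.4]
gripper_width: 0.0278
```

>>> step_arm([
  [0,0,0.6,0,0,0,0.2],
  [0,0,1.5,0,0,0,0.2],
  [0,0,2.4,0,0,0,0.2],
  [0,0,2.9,0,0,0,0.2],
  [0,0,3,0,0,0,0.2],
])

```text
t: 19.15
ee_pos: [0.5936, -0.3422, 0.2389]
eef_rot: [[0.01, 1.0, -0.001], [1.0, -0.01, -0.001], [-0.001, -0.001, -1.0]]
ft_force: [0.2, 0.4, -0.2]
gripper_width: 0.0279
```

>>> step_arm([
  [0.3,0,0.3,0,0,0,0.2],
  [0.3,0,0.6,0,0,0,0.2],
  [0.3,0,0.8,0,0,0,0.2],
  [0.3,0,0.9,0,0,0,0.2],
  [0.3,0,0.9,0,0,0,0.2],
])

```text
t: 19.65
ee_pos: [0.5936, -0.3393, 0.2298]
eef_rot: [[0.01, 1.0, -0.001], [1.0, -0.01, -0.001], [-0.001, -0.001, -1.0]]
ft_force: [-0.2, 0.6, -1.3]
gripper_width: 0.0276
```

>>> step_arm([
  [0,0,0.05,0,0,0,0.2],
  [0,0,0.1,0,0,0,0.2],
  [0,0,0.1,0,0,0,0.2],
])

```text
t: 19.95
ee_pos: [0.5935, -0.3393, 0.2288]
eef_rot: [[0.01, 1.0, -0.001], [1.0, -0.01, -0.001], [-0.001, -0.001, -1.0]]
ft_force: [-0.2, -0.3, 0.9]
gripper_width: 0.028
```

>>> step_arm([
  [0,0,0.05,0,0,0,0.2],
  [0,0,0.07,0,0,0,0.2],
  [0,0,0.07,0,0,0,0.2],
])

```text
t: 20.25
ee_pos: [0.5936, -0.3394, 0.2286]
eef_rot: [[0.01, 1.0, -0.001], [1.0, -0.01, -0.001], [-0.001, -0.001, -1.0]]
ft_force: [-1.9, 0.7, 5.4]
gripper_width: 0.0279
```

>>> step_arm([
  [0,0,0,0,0,0,0.4],
  [0,0,0,0,0,0,0.55],
  [0,0,0,0,0,0,0.75],
  [0,0,0,0,0,0,1],
  [0,0,0,0,0,0,1],
])

```text
t: 20.75
ee_pos: [0.5936, -0.3394, 0.2285]
eef_rot: [[0.01, 1.0, -0.001], [1.0, -0.01, -0.001], [-0.001, -0.001, -1.0]]
ft_force: [0.1, 0.7, -0.5]
gripper_width: 0.0851
```

>>> step_arm([
  [0,0,-1,0,0,0,1],
  [0,0,-4,0,0,0,1],
  [0,0,-8,0,0,0,1],
  [0,0,-12,0,0,0,1],
  [0,0,-16,0,0,0,1],
])

```text
t: 21.25
ee_pos: [0.5934, -0.339, 0.3911]
eef_rot: [[0.01, 1.0, -0.0], [1.0, -0.01, -0.002], [-0.002, -0.0, -1.0]]
ft_force: [0.7, -0.1, -0.0]
gripper_width: 0.0855
```

>>> step_arm([
  [2,-1.2,0,0,0,0,1],
  [6,-3.6,0,0,0,0,1],
  [10,-6,0,0,0,0,1],
  [14,-8.4,0,0,0,0,1],
  [18,-10.8,0,0,0,0,1],
])

```text
t: 21.75
ee_pos: [0.4859, -0.1564, 0.3916]
eef_rot: [[0.01, 1.0, 0.001], [1.0, -0.01, -0.002], [-0.002, 0.001, -1.0]]
ft_force: [0.8, -0.1, 0.7]
gripper_width: 0.0854
```

```bash
python3 look.py top3.png
```

```text
[ 0.48348018 -0.15220016  0.39125842]
tube [ 0.5909034 -0.3375639] ((0.59171062707901, -0.33722400665283203), 0.016896631568670273) 286
small [ 0.4306266  -0.25241718] ((0.4305747151374817, -0.25228992104530334), 0.016366643831133842) 282
```

View pics/top3.png

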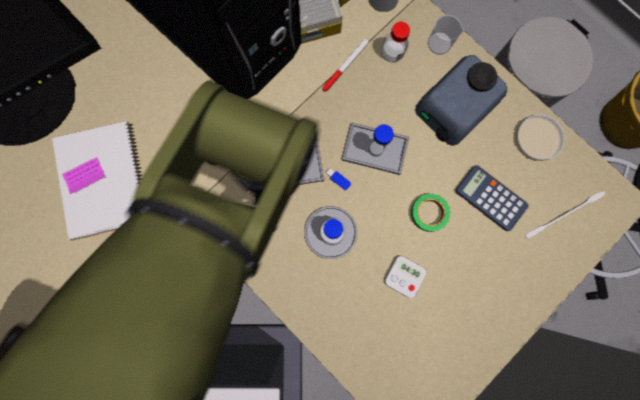

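The tube stands at (380,143) in the oblong tray and the small bottle at (332,231) in the round tray. Both are within about 3 mm of their tray centres. Last is the tall bottle.

>>> step_arm([
  [2,-1.1,0,0,0,0,1],
  [5,-2.7,0,0,0,0,1],
  [7.5,-4.1,0,0,0,0,1],
  [8.2,-4.5,0,0,0,0,1],
  [8.2,-4.5,0,0,0,0,1],
])

```text
t: 22.3
ee_pos: [0.439, -0.0693, 0.3922]
eef_rot: [[0.007, 1.0, 0.0], [1.0, -0.007, -0.0], [-0.0, 0.0, -1.0]]
ft_force: [-0.5, 0.4, 0.7]
gripper_width: 0.0852
```

>>> step_arm([
  [0,0,1,0,0,0,1],
  [0,0,3.5,0,0,0,1],
  [0,0,6.5,0,0,0,1],
  [0,0,8.5,0,0,0,1],
  [0,0,9.2,0,0,0,1],
])

```text
t: 22.8
ee_pos: [0.4389, -0.0701, 0.2978]
eef_rot: [[0.008, 1.0, -0.003], [1.0, -0.008, 0.0], [0.0, -0.003, -1.0]]
ft_force: [-0.0, 1.4, 0.8]
gripper_width: 0.0852
```

>>> step_arm([
  [0,0,0,0,0,0,0.4],
  [0,0,0,0,0,0,0.3],
  [0,0,0,0,0,0,0.2],
  [0,0,0,0,0,0,0.2],
  [0,0,0,0,0,0,0.2],
], squeeze=45)

```text
t: 23.3
ee_pos: [0.4393, -0.0702, 0.299]
eef_rot: [[0.008, 1.0, -0.001], [1.0, -0.008, -0.0], [-0.0, -0.001, -1.0]]
ft_force: [0.9, -0.3, 6.3]
gripper_width: 0.0414
```

>>> step_arm([
  [0,0,0,0,0,0,0.2],
  [0,0,-0.5,0,0,0,0.2],
  [0,0,-1.5,0,0,0,0.2],
  [0,0,-3,0,0,0,0.2],
  [0,0,-4,0,0,0,0.2],
])

```text
t: 23.8
ee_pos: [0.4393, -0.0702, 0.3404]
eef_rot: [[0.008, 1.0, 0.0], [1.0, -0.008, -0.001], [-0.001, 0.0, -1.0]]
ft_force: [-0.2, -0.4, -3.6]
gripper_width: 0.0412
```

>>> step_arm([
  [0,0,0,0,0,0,0.2],
  [0,0,0,0,0,0,0.2],
])

```text
t: 24.0
ee_pos: [0.4392, -0.0701, 0.3406]
eef_rot: [[0.008, 1.0, 0.001], [1.0, -0.008, -0.001], [-0.001, 0.001, -1.0]]
ft_force: [0.3, -0.5, -3.1]
gripper_width: 0.0415
```

>>> step_arm([
  [-0.7,0.8,0,0,0,0,0.2],
  [-2,2.4,0,0,0,0,0.2],
  [-3.5,4.1,0,0,0,0,0.2],
  [-5,5.9,0,0,0,0,0.2],
  [-6.5,7.7,0,0,0,0,0.2],
])

```text
t: 24.5
ee_pos: [0.5167, -0.1369, 0.3398]
eef_rot: [[0.008, 1.0, -0.0], [1.0, -0.008, -0.0], [-0.0, -0.0, -1.0]]
ft_force: [-0.2, 1.0, -2.5]
gripper_width: 0.0413
```

>>> step_arm([
  [-1.3,1.5,0,0,0,0,0.2],
  [-2.6,3,0,0,0,0,0.2],
  [-3.9,4.6,0,0,0,0,0.2],
  [-4.5,5.3,0,0,0,0,0.2],
  [-4.6,5.4,0,0,0,0,0.2],
])

```text
t: 25.0
ee_pos: [0.5708, -0.184, 0.3388]
eef_rot: [[0.009, 1.0, -0.001], [1.0, -0.009, -0.0], [-0.0, -0.001, -1.0]]
ft_force: [-0.6, 1.0, -2.5]
gripper_width: 0.0418
```

>>> step_arm([
  [0,0,0.6,0,0,0,0.2],
  [0,0,1.5,0,0,0,0.2],
  [0,0,2.3,0,0,0,0.2],
  [0,0,2.8,0,0,0,0.2],
  [0,0,2.9,0,0,0,0.2],
])

```text
t: 25.5
ee_pos: [0.5706, -0.1838, 0.3089]
eef_rot: [[0.008, 1.0, -0.003], [1.0, -0.008, 0.0], [0.0, -0.003, -1.0]]
ft_force: [-0.4, -0.2, -2.8]
gripper_width: 0.0414
```

>>> step_arm([
  [0.1,0,0.3,0,0,0,0.2],
  [0.1,0,0.6,0,0,0,0.2],
  [0.1,0,0.8,0,0,0,0.2],
  [0.1,0,0.85,0,0,0,0.2],
  [0.1,0,0.85,0,0,0,0.2],
])

```text
t: 26.0
ee_pos: [0.5706, -0.1828, 0.3004]
eef_rot: [[0.008, 1.0, -0.003], [1.0, -0.008, 0.0], [0.0, -0.003, -1.0]]
ft_force: [-0.2, -0.1, -3.1]
gripper_width: 0.0415
```

>>> step_arm([
  [0,0,0.05,0,0,0,0.2],
  [0,0,0.1,0,0,0,0.2],
  [0,0,0.1,0,0,0,0.2],
])

```text
t: 26.3
ee_pos: [0.5706, -0.1829, 0.2994]
eef_rot: [[0.008, 1.0, -0.002], [1.0, -0.008, 0.0], [0.0, -0.002, -1.0]]
ft_force: [0.2, 0.8, -2.7]
gripper_width: 0.0413
```

>>> step_arm([
  [0,0,0.05,0,0,0,0.2],
  [0,0,0.08,0,0,0,0.2],
  [0,0,0.08,0,0,0,0.2],
])

```text
t: 26.6
ee_pos: [0.5706, -0.1829, 0.2991]
eef_rot: [[0.008, 1.0, -0.002], [1.0, -0.008, 0.0], [0.0, -0.002, -1.0]]
ft_force: [-0.3, 0.9, 1.3]
gripper_width: 0.0416
```

Contact made. I'll release and back off.

>>> step_arm([
  [0,0,0,0,0,0,0.55],
  [0,0,0,0,0,0,0.7],
  [0,0,0,0,0,0,0.9],
  [0,0,0,0,0,0,1],
  [0,0,0,0,0,0,1],
])

```text
t: 27.1
ee_pos: [0.5706, -0.1829, 0.2991]
eef_rot: [[0.008, 1.0, -0.002], [1.0, -0.008, 0.0], [0.0, -0.002, -1.0]]
ft_force: [0.2, 0.2, -0.4]
gripper_width: 0.0853
```

>>> step_arm([
  [0,0,-1,0,0,0,1],
  [0,0,-3,0,0,0,1],
  [0,0,-6,0,0,0,1],
  [0,0,-9,0,0,0,1],
  [0,0,-10,0,0,0,1],
])

```text
t: 27.6
ee_pos: [0.5708, -0.1828, 0.4031]
eef_rot: [[0.008, 1.0, 0.003], [1.0, -0.008, -0.002], [-0.002, 0.003, -1.0]]
ft_force: [0.2, -0.5, 0.8]
gripper_width: 0.0848
```

>>> step_arm([
  [3,-3,0,0,0,0,1],
  [6,-6,0,0,0,0,1],
  [9,-9,0,0,0,0,1],
  [12,-12,0,0,0,0,1],
  [15,-15,0,0,0,0,1],
])

```text
t: 28.1
ee_pos: [0.4206, -0.0306, 0.402]
eef_rot: [[0.009, 1.0, 0.003], [1.0, -0.009, -0.002], [-0.002, 0.003, -1.0]]
ft_force: [-0.1, 1.5, 0.7]
gripper_width: 0.0854
```

>>> step_arm([
  [4,0,0,0,0,0,1],
  [8,0,0,0,0,0,1],
  [12,0,0,0,0,0,1],
  [14,0,0,0,0,0,1],
  [14,0,0,0,0,0,1],
])

```text
t: 28.6
ee_pos: [0.4215, 0.1113, 0.4016]
eef_rot: [[0.006, 1.0, 0.002], [1.0, -0.006, -0.001], [-0.001, 0.002, -1.0]]
ft_force: [0.2, -0.0, -0.0]
gripper_width: 0.0853
```

```bash
python3 look.py top4.png; python3 - <<'E'
from h import *
a=cam('scene');b=cam('top')
cv2.imwrite('pics/final.png',np.hstack([a['img'][60:300,150:550,::-1],b['img'][60:300,200:600,::-1]]))
s=bot.state();print(s['t'],s['qvel'].round(3))
E
```

```text
[0.4215757  0.11011132 0.40158288]
tall [ 0.5701289  -0.18280874] ((0.5705694556236267, -0.18269598484039307), 0.020470071583986282) 474
tube [ 0.59089595 -0.33746123] ((0.591641902923584, -0.33798688650131226), 0.016704054549336433) 289
small [ 0.4306318 -0.2523824] ((0.43073195219039917, -0.25215408205986023), 0.016290143132209778) 282
28.75 [-0.016 -0.002  0.     0.001 -0.     0.001]
```

View pics/final.png

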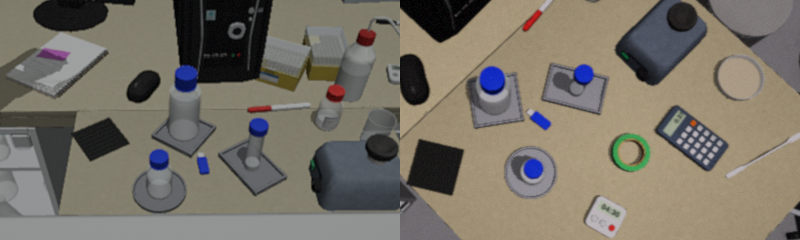

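The final picture shows all three upright in their own trays: tall bottle in the square tray (185,110), tube in the oblong tray (255,145) and small bottle in the round tray (158,175). The pad is empty and the arm is clear.

```bash
python3 -c "
from plant import bot
print(bot.close_job())"
```

```text
the job is handed in; nothing more can be done
None
```

The job is done and handed in at about 29 s of the 109 s allowed. I stood the tall bottle on the rubber pad, moved the small bottle to the round tray and the tube to the oblong tray. Then I moved the tall bottle from the pad to the square tray.

In the last top-camera check, all three stood upright at the right height. These are the distances of each cap centre from its tray centre:

| Object | Tray | Offset from centre |
|---|---|---|
| Tall bottle | Square | about 1 mm |
| Small bottle | Round | about 1 mm |
| Tube | Oblong | about 3 mm |

The pad was empty, and the gripper was open and clear of everything. The highest force I saw reported was about 8 N, as the small bottle was set down. No check failed. The only small disagreement was between my two measurements of the oblong tray's centre, which differed by about 1 mm.

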